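# Take the infrared thermometer from its stand and hold it on the kettle

## Robot

A 7-joint arm with a two-finger parallel gripper is mounted at the origin on a cart in front of the work surface, level with it; the furniture and walls round the work are solid. World frame = base frame: x ahead of the robot, y to its left, z up, the work surface at z = 0. Lengths are in m, angles in rad, forces in N, time in s.
With the tool pointing down it reaches from about 0.4 to 0.875 m from the base axis. Payload 6.5 kg.
Tool frame: the origin (TCP) lies at the very end of the fingers, on their centre line; the grasp point (between the pads) lies 19 mm behind it; z points along the fingers, y is the line along which they close (so a half turn about z gives the same grasp; the last joint's range is limited). The gripper opens to 88 mm and grips with 3 to 60 N. Pads are 18 mm wide; open, the fingers measure 123 mm over their backs; the gripper's body (75 mm by 187 mm) begins 45 mm behind the grasp point.
Start: joints at [1.054, 0.536, -0.004, 1.538, 0.003, 1.067, -0.071], TCP at [0.283, -0.585, 0.239] pointing down, gripper open.
Joint ranges: [-2.7, 2.7], [-0.37, 2.16], [-1.27, 1.26], [0.24, 2.4], [-1.31, 4.45], [0.19, 1.91], [-2.76, 2.76]. Speed limits (rad/s): [2.39, 2.39, 3.14, 3.14, 3.14, 3.14, 3.14].

## Interface

Orientations are given as a unit quaternion [x, y, z, w].
In Python, from rig import r gives the robot as it stands. The module is installed in compiled form; this text tells all that it offers.
- The arm moves only by the tool drive_tool, never from a script. Its argument "plan" is a list of rows, each a list of 3 entries, a list of its own where there are three numbers: the shift along the world's x, y, z in units of 50 mm (1.0 is 50 mm), then the turn, a rotation vector about the world's x, y, z in units of 5 degrees (1.0 is 5 degrees), then the closure in counts, from 0 (fully open) to 255 (shut). A call has 1 to 12 rows; each row is the pose to reach, as a shift and turn from the pose commanded when the call began; what a row does not reach only later rows make up. A row lasts 1/8 s, in which the tool goes at most 62.5 mm and 10.7 degrees, less where a joint would pass 70% of its speed; a pose out of reach is approached as far as the arm can. A call with a gripper value outside its range is refused whole. The fingers move at their own pace and stop on an object; "squeeze" is the grip in N (left out, the last holds). Time passes only in rows, so rows that repeat a pose let the fingers close. It gives the time, the measured TCP pose, the force, the opening and the grip force at its end, in the units of the state.
- r.read_state(): the state, without advancing time (a new reading comes with each control period).
- r.get_image(name): name is "scene" or "top" or "wrist"; returns a dict with "color" (480x640x3 uint8, blue, green, red), "fovy" (degrees; the focal length in pixels is half the picture's height over the tangent of half this angle, whatever the lens; pixels are square), "cx", "cy" (the principal point, pixels), "cam_to_world" (4x4, takes a point from camera to world coordinates); the wrist camera has in their place "tool_from_camera" (4x4, takes a point from camera to tool coordinates, whose origin is the TCP and whose axes are the flange's). Camera axes: x right, y down, z forward; pixel columns grow to the right and rows downward; lengths in m; the calibration is good to about 2 mm. The wrist camera is an equidistant fisheye: a pixel r from the principal point sees the ray r / f radians off the axis. A picture is of the moment at which its call begins: read the wrist's pose just before it. There is no depth.
- r.finish_job(): hands the job in; it is judged then, once.
Trained networks look in a picture, given as the dict that the camera call returned (one of the last four; its "shot" number tells which), for a name from the list of things; names that differ only in an ending like _2 or _b are one class to them, and where a whole thing is asked for, a point or a joint stands for the part that bears it (a point fixed in the world has none). Each returns a list of dicts, best first, with "confidence" (0 to 1); they miss things now and then, are a little off and sometimes report something else, mostly with a low value. They report only what shows in the picture. A call takes as long as a camera call. They do not tell look-alikes from the thing itself.
- r.search_frame(picture, thing): "centre" ([x, y, z] in m, in world coordinates, good to about 4 mm: the middle of the surface that is visible of it).
- r.cut_out(picture, thing): "pixels" (480x640 bool, what is visible of it).
- r.place_of(picture, thing): "centre" ([x, y, z] in m, in world coordinates, good to about 4 mm: a listed point, or the origin of a listed thing).
The state is a dict: "time_s": time; "joints": joint angles; "joint_velocities": joint speeds; "tau": joint torques, N m; "tool_pos": TCP position; "tcp_rot": TCP orientation; "force": force on the tool from outside, world axes, zero at the start; "ft_torque": the same for the moment, N m; "gripper_width": opening from 0.0 (shut) to 1.0 (fully open); "gripper_force": force on a finger pad.
Only numpy, scipy, OpenCV 4.12 (cv2) and the standard library are available. Lean on these libraries where they do the work, as an engineer would, in place of code of your own. Each camera call takes 0.05 s, during which the arm holds its last target. There are 200 camera calls.

## Task

Check whether the kettle has cooled: draw the pistol-shaped infrared thermometer up out of its stand, past the sprung catch, and turn it from pointing straight down to a slant, about halfway between straight down and level, so that its lens looks at the middle of the kettle's body from 10 to 20 cm away. Finish while still holding it there, still and in the air, for the reading; do not touch or shift the kettle, do not drop the thermometer, and leave the mug, the ramekin and the jar where they are.

Things in the scene. Friction and masses are not known exactly. Their poses are not given: they have to be found in the camera images.
- thermometer: Infrared thermometer, pistol form, 0.19 kg, upright in the stand, lens down. Origin: lens centre; +z runs from lens to back (up in the stand), it looks along -z. Black nose 34 mm in diameter, z 0 to 34; body 48 (x) by 38 mm (y), z 34 to 134, catch groove on its y sides at z 46 to 58. Pistol grip 30 mm thick (y) leaves it to -x at z 91 to 125 and ends at x -104, z 100 to 137. Mass centre near x -17, z 87.
- thermometer_hold (a point): Where to grip the thermometer: on the axis of its body, 115 mm from the lens towards the back, 19 mm short of the flat back. The body is gripped there across its two flat, parallel y sides, 38 mm apart, with the fingers pointing along its -z; both sides are free. Axes as the thermometer's.
- stand: Thermometer stand, fixed: black foot 116 x 104 x 10 mm, grey upright socket 72 (x) by 62 mm (y), top at 84 mm. Origin: centre of the foot's underside, axes as the docked thermometer's. Docked, the lens is 18 mm and the back 152 mm above the worktop, 2 mm play to each side. The nose leaves the socket after 66 mm of lift.
- stand_catch (a point): Middle of the catch, on the socket's axis 70 mm above the worktop: two sprung steel balls that reach into the thermometer's groove from both y sides; their spring housings stand out to 38 mm from the axis. A straight upward pull of about 10 N, weight included, frees the thermometer within the first 10 mm; from there on the balls only rub a little until 25 mm of lift.
- kettle: Cream enamel kettle on a round cork trivet (206 mm across, 11 mm thick), 0.95 kg, loose. Origin: under its middle, z up. Round body 196 mm in diameter, 114 mm high, axis at x 0, y -10 mm; lid up to 124 mm. The spout points to +y and ends about 140 mm from the origin; the arched handle reaches 230 mm above the underside.
- kettle_belly (a point): Middle of the kettle's body, at which the thermometer must look: a point on the axis of the round body, 55 mm above its underside. The surface is 98 mm from this point level to the sides, and about 80 mm from it along a line that comes in slanting from above.
- mug_1: Small cream cup with a handle, 59 x 83 x 55 mm, loose; origin: middle of its underside. To be left alone.
- ramekin: White ramekin, 78 mm in diameter, 40 mm high, loose; origin: middle of its underside. To be left alone.
- jar_1: Small glass jar with a yellow lid, 55 x 59 x 75 mm, loose; origin: middle of its underside. To be left alone.
Not all that is in view belongs to the job. There is more than one size of the thermometer; the job needs the larger.

How it is judged:
On the way:
1. the thermometer is drawn up out of the stand, past its catch, and held by the fingers clear of the socket (z of thermometer in the frame of stand above 0.088 m and contact force between thermometer and stand below 0.1 N and contact force between the fingers and thermometer above 1 N), for 0.1 s.
At the end, for the whole second after the job is handed in: Held by the fingers only, at rest, lens over 12 cm up; axis leaning 30 to 65 degrees from vertical, lens lower; sight line within 35 mm (each cross direction) of the middle of the kettle's body, lens 165 to 300 mm from it; kettle moved under 15 mm, mug, ramekin, jar under 20 mm (contact force between the fingers and thermometer above 1 N and contact force between thermometer and stand below 0.1 N and contact force between thermometer and kettle below 0.1 N and height (world z) of thermometer above 0.12 m and angle between thermometer's own z axis and vertical between 0.52 and 1.14 rad and x of kettle_belly in the frame of thermometer between -0.035 and 0.035 m and y of kettle_belly in the frame of thermometer between -0.035 and 0.035 m and z of kettle_belly in the frame of thermometer between -0.3 and -0.165 m and linear speed of thermometer below 0.02 m/s and angular speed of thermometer below 0.1 rad/s and distance of kettle from where it was at the start of the episode below 0.015 m and distance of each of mug_1, ramekin, jar_1 from where it was at the start of the episode below 0.02 m); the arm keeps its last pose, push and grip.
It fails at once if the kettle is touched by the thermometer, the fingers or the arm (contact force between any of thermometer, the fingers, the arm and kettle above 0.5 N).
It fails at once if the kettle is shifted (distance of kettle from where it was at the start of the episode above 0.015 m).
It fails at once if the mug, the ramekin or the jar is shifted (distance of any of mug_1, ramekin, jar_1 from where it was at the start of the episode above 0.02 m).
It fails at once if the thermometer is dropped: low down outside its stand (height (world z) of thermometer below 0.06 m and horizontal distance between thermometer and stand above 0.03 m).
It also fails if it takes over 38 s, if anything falls off the work surface, if the arm or the gripper's body presses on something with over 40 N, if the wrist force passes 120 N, or if a joint passes its speed limit or range.

## Working session

There is one attempt and no reset: what is moved stays moved. The work goes in short steps, Python scripts to look and compute and a tool call to move; the robot and the scene stay as the last step left them, time stands still between calls to the robot, and variables do not carry over. Pictures are saved under pics/ and viewed, at most 10 in all, crops included, and the job is handed in when it is done.

Besides the shell and the picture viewer there is one more tool, called after "Emit:" as name([rows], argument=value, ...), one row to a line, values as JSON. drive_tool: Moves the arm, as the interface text tells. Its arguments: {"type":"object","properties":{"plan":{"type":"array","items":{"type":"array"}},"squeeze":{"type":"number"}},"required":["plan"]}

```bash
mkdir -p pics
python3 - <<'E'
from rig import r
import cv2
s=r.read_state();print(s['time_s'],s['tool_pos'],s['tcp_rot'])
for n in("scene","top"):
    p=r.get_image(n);cv2.imwrite(f"pics/{n}0.png",p["color"])
    print(n,p['fovy'],p['cam_to_world'])
    for t in("thermometer","thermometer_hold","stand","stand_catch","kettle","kettle_belly","mug_1","ramekin","jar_1"):
        try:print(t,[(d['centre'],round(d['confidence'],2)) for d in r.place_of(p,t)][:3])
        except Exception as e:print(t,e)
E
```

```text
0.0 [ 0.28292472 -0.58452098  0.2378521 ] [ 9.74692096e-01  2.23550015e-01 -2.49799721e-04 -8.03523294e-04]
scene 47.27034121722871 [[ 0.88346377 -0.20117907  0.42310607 -0.17517958]
 [-0.46828471 -0.35185299  0.81049917 -1.41718304]
 [-0.01418433 -0.91418076 -0.40505845  0.75307563]
 [ 0.          0.          0.          1.        ]]
thermometer [([0.4367, -0.5386, 0.009], 0.64)]
thermometer_hold [([0.4588, -0.2234, 0.1296], 0.93), ([0.3746, -0.5948, 0.0136], 0.66)]
stand [([0.4569, -0.222, 0.0024], 0.79)]
stand_catch [([0.4587, -0.2196, 0.0712], 0.94)]
kettle [([0.5194, 0.2342, 0.0118], 0.62)]
kettle_belly [([0.4733, -0.4277, 0.0017], 0.22)]
mug_1 [([0.4018, 0.0169, 0.0016], 0.78)]
ramekin [([0.5796, -0.0093, -0.0006], 0.42)]
jar_1 [([0.4729, -0.4281, -0.0013], 0.97)]
top 54.810081150449484 [[-0.02062045 -0.99250551  0.12044756  0.3522384 ]
 [-0.99943134  0.01724812 -0.02897417 -0.11429247]
 [ 0.02667953 -0.12097653 -0.99229677  1.15354055]
 [ 0.          0.          0.          1.        ]]
thermometer [([0.4606, -0.2211, 0.0207], 0.88)]
thermometer_hold [([0.3729, -0.5859, 0.0167], 0.84), ([0.4645, -0.2214, 0.1299], 0.78), ([0.4099, 0.0168, -0.0005], 0.61)]
stand [([0.4565, -0.2195, -0.0065], 0.78)]
stand_catch [([0.4579, -0.2237, 0.0664], 0.69)]
kettle [([0.521, 0.2324, 0.0086], 0.94)]
kettle_belly []
mug_1 [([0.4088, 0.0157, -0.0016], 0.98)]
ramekin [([0.5799, -0.0119, 0.0009], 0.71)]
jar_1 [([0.4735, -0.4276, -0.0024], 0.86)]
```

View pics/scene0.png

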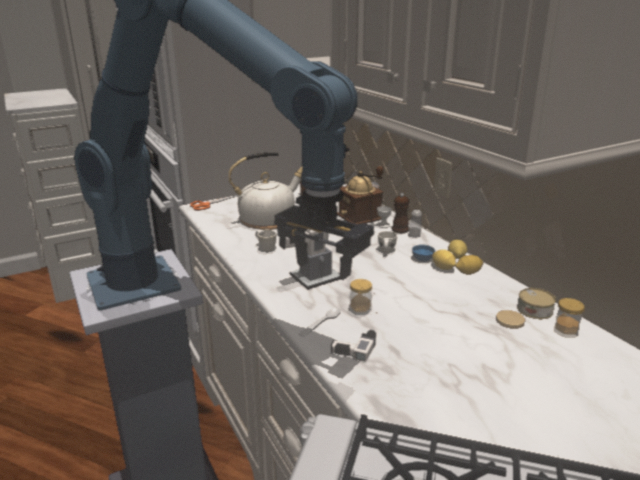

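View pics/top0.png

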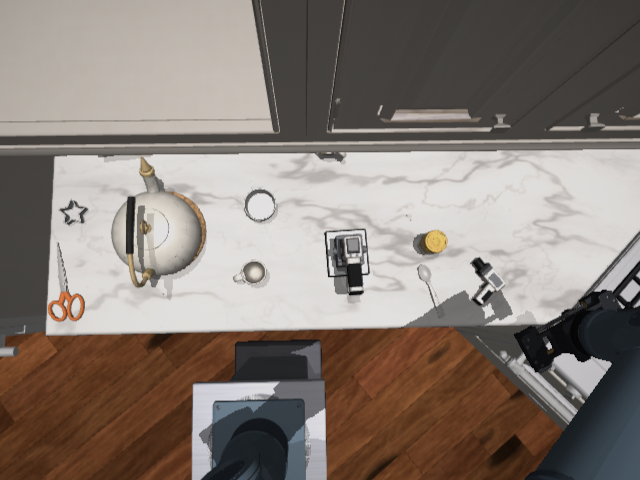

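The docked thermometer at top (350,262) and the small lying one at top (487,282), also at scene (355,347), are the only look-alikes. The spoon and jar are clearly different. The docked one is the job's larger one. The kettle is at top (157,233), with its spout towards +x. I'll check the choice in a close crop.

```bash
cat > h.py <<'E'
import numpy as np
def ray(p,u,v,z):
    f=240/np.tan(np.radians(p['fovy'])/2);T=np.array(p['cam_to_world'])
    d=T[:3,:3]@np.array([(u-p['cx'])/f,(v-p['cy'])/f,1]);c=T[:3,3]
    return c+d*(z-c[2])/d[2]
E
python3 - <<'E'
from rig import r
import cv2,numpy as np
from h import ray
p=r.get_image("top");c=p["color"][215:310,300:395]
m=r.cut_out(p,"thermometer");print([(d['confidence'],d['pixels'].sum(),np.argwhere(d['pixels']).mean(0)) for d in m])
cv2.imwrite("pics/crop.png",cv2.resize(c,None,fx=6,fy=6,interpolation=cv2.INTER_CUBIC))
for u,v,z in((347,242,.152),(355,290,.14),(326,231,.01),(365,229,.01),(368,275,.01),(329,277,.01)):print(ray(p,u,v,z).round(4))
E
```

```text
[(0.63, np.int64(717), array([280.35564854, 487.16596932])), (0.57, np.int64(1064), array([263.46898496, 352.81296992]))]
[ 0.4681 -0.2103  0.152 ]
[ 0.3638 -0.226   0.14  ]
[ 0.5131 -0.1722  0.01  ]
[ 0.5165 -0.27    0.01  ]
[ 0.4015 -0.2736  0.01  ]
[ 0.3984 -0.177   0.01  ]
```

View pics/crop.png

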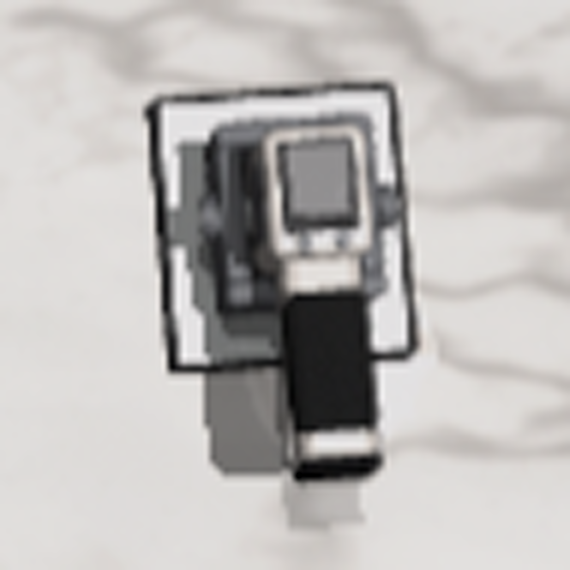

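Row 1 is the docked larger pistol: back plate at crop (320,190), i.e. top (353,247), with its grip towards -x. The foot's edges give a yaw of about 2°, and the axis is near (0.458, -0.223). Moving above it.

Emit:
drive_tool([
  [[0.4,0.8,0],[0,0,-0.6],0],
  [[0.8,1.6,0],[0,0,-1.2],0],
  [[1.2,2.4,0],[0,0,-1.8],0],
  [[1.6,3.2,0],[0,0,-2.4],0],
  [[2.0,4.0,0],[0,0,-3.0],0],
  [[2.4,4.8,0],[0,0,-3.6],0],
  [[2.8,5.6,0],[0,0,-4.2],0],
  [[3.2,6.4,0],[0,0,-4.76],0],
  [[3.4,7.0,0],[0,0,-4.76],0],
  [[3.5,7.22,0],[0,0,-4.76],0],
  [[3.5,7.22,0],[0,0,-4.76],0],
  [[3.5,7.22,0],[0,0,-4.76],0],
])

```text
time_s: 2.6
tool_pos: [0.4576, -0.2258, 0.2387]
tcp_rot: [1.0, 0.017, -0.0, 0.0]
force: [0.4, 0.7, -0.8]
gripper_width: 0.999
gripper_force: 0.0
```

Run:
```python
from rig import r
import cv2,numpy as np
from scipy.spatial.transform import Rotation as R
s=r.read_state();print(s['time_s'],s['tool_pos'],R.from_quat(s['tcp_rot']).as_matrix().round(3),s['joints'].round(3) if hasattr(s['joints'],'round') else s['joints'])
p=r.get_image("wrist");cv2.imwrite("pics/w0.png",p["color"])
for t in("thermometer_hold","thermometer","stand_catch","stand"):print(t,[(d['centre'],round(d['confidence'],2)) for d in r.place_of(p,t)][:2])
p=r.get_image("top")
for t in("kettle","kettle_belly"):print(t,[(d['centre'],round(d['confidence'],2)) for d in r.place_of(p,t)][:2])
p=r.get_image("scene")
for t in("kettle","kettle_belly"):print(t,[(d['centre'],round(d['confidence'],2)) for d in r.place_of(p,t)][:2])
```

```text
2.6 [ 0.45755663 -0.2257572   0.23871548] [[ 0.999  0.033 -0.   ]
 [ 0.033 -0.999 -0.001]
 [-0.     0.001 -1.   ]] [ 0.423  0.301 -0.064  1.902  0.025  0.94  -1.191]
thermometer_hold [([0.4591, -0.221, 0.1335], 0.88), ([0.3747, -0.5911, 0.015], 0.74)]
thermometer [([0.4353, -0.5408, 0.0137], 0.88), ([0.4583, -0.2206, 0.0171], 0.67)]
stand_catch []
stand [([0.4598, -0.2193, 0.017], 0.71), ([0.4625, -0.2219, -0.0036], 0.68)]
kettle [([0.5185, 0.2303, 0.0066], 0.81)]
kettle_belly []
kettle [([0.5156, 0.2344, 0.011], 0.68)]
kettle_belly []
```

View pics/w0.png

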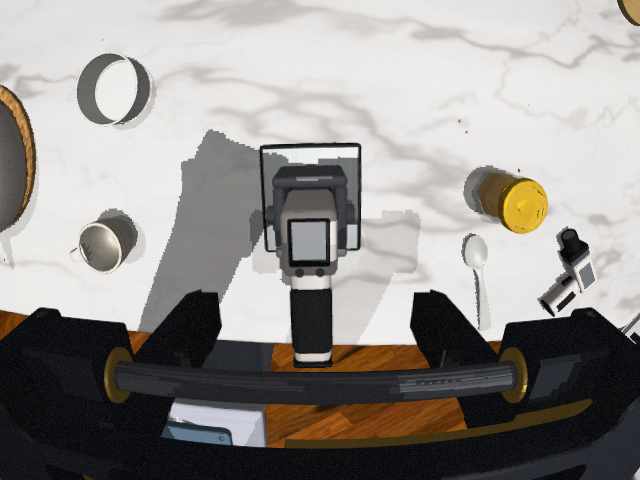

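The wrist view shows the docked thermometer's back plate at (311,242), squarely between the fingertips at (219,300) and (413,300). The offset is about 3 mm in y. Descending and gripping.

Emit:
drive_tool([
  [[0.02,0.07,-0.5],[0,0,0],0],
  [[0.02,0.07,-1.2],[0,0,0],0],
  [[0.02,0.07,-1.9],[0,0,0],0],
  [[0.02,0.07,-2.3],[0,0,0],0],
  [[0.02,0.07,-2.5],[0,0,0],0],
  [[0.02,0.07,-2.5],[0,0,0],0],
  [[0.02,0.07,-2.5],[0,0,0],255],
  [[0.02,0.07,-2.5],[0,0,0],255],
  [[0.02,0.07,-2.5],[0,0,0],255],
  [[0.02,0.07,-2.5],[0,0,0],255],
  [[0.02,0.07,-2.5],[0,0,0],255],
  [[0.02,0.07,-2.5],[0,0,0],255],
], squeeze=45)

```text
time_s: 4.65
tool_pos: [0.4593, -0.2207, 0.1138]
tcp_rot: [1.0, 0.018, 0.0, 0.0]
force: [0.3, -0.6, 0.7]
gripper_width: 0.426
gripper_force: 44.8
```

Gripped: the opening is 37.5 mm at 45 N. Pulling straight up.

Emit:
drive_tool([
  [[0,0,0.06],[0,0,0],255],
  [[0,0,0.12],[0,0,0],255],
  [[0,0,0.2],[0,0,0],255],
  [[0,0,0.3],[0,0,0],255],
  [[0,0,0.45],[0,0,0],255],
  [[0,0,0.7],[0,0,0],255],
  [[0,0,1.1],[0,0,0],255],
  [[0,0,1.6],[0,0,0],255],
  [[0,0,2.2],[0,0,0],255],
  [[0,0,2.8],[0,0,0],255],
  [[0,0,3.2],[0,0,0],255],
  [[0,0,3.2],[0,0,0],255],
])

```text
time_s: 6.15
tool_pos: [0.4603, -0.2208, 0.2759]
tcp_rot: [1.0, 0.018, 0.002, 0.001]
force: [0.1, -0.2, -1.9]
gripper_width: 0.429
gripper_force: 44.8
```

Run:
```python
from rig import r
import cv2
s=r.read_state();print(s['tool_pos'],s['joints'],s['gripper_width'],s['gripper_force'])
p=r.get_image("scene");cv2.imwrite("pics/s1.png",p["color"][100:340,180:500])
for t in("thermometer_hold","thermometer"):print(t,[(d['centre'],round(d['confidence'],2)) for d in r.place_of(p,t)][:2])
```

```text
[ 0.46034084 -0.22079581  0.27591575] [ 0.41661001  0.25599723 -0.06832334  1.86276159  0.02024674  1.0191372
 -1.19520755] 0.4285030376145638 44.83897645957768
thermometer_hold [([0.3749, -0.5966, 0.0148], 0.98)]
thermometer [([0.4366, -0.539, 0.0085], 0.91), ([0.4612, -0.2212, 0.1806], 0.7)]
```

View pics/s1.png

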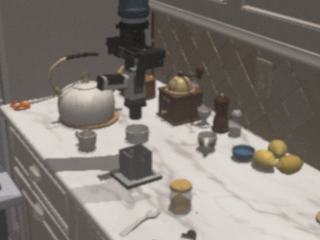

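The crop shows the thermometer hanging nose-down in the fingers at (135,100), clear of the empty stand at (135,165). The kettle at (87,100) hasn't moved. Next I'll carry it to the -y side of the kettle and tilt it +45° about x. With the belly at about (0.509, 0.231, 0.066), the TCP goes to (0.509, -0.003, 0.300).

Emit:
drive_tool([
  [[0.1,0.3,0.15],[0.5,0,0],255],
  [[0.2,0.7,0.3],[1.3,0,0],255],
  [[0.3,1.2,0.4],[2.2,0,0],255],
  [[0.42,1.7,0.5],[3.1,0,0],255],
  [[0.54,2.2,0.5],[4.0,0,0],255],
  [[0.66,2.7,0.5],[5.0,0,0],255],
  [[0.78,3.2,0.5],[6.0,0,0],255],
  [[0.86,3.6,0.5],[7.0,0,0],255],
  [[0.92,4.0,0.5],[8.0,0,0],255],
  [[0.97,4.25,0.48],[8.6,0,0],255],
  [[0.97,4.36,0.48],[9.0,0,0],255],
  [[0.97,4.36,0.48],[9.0,0,0],255],
])

```text
time_s: 7.8
tool_pos: [0.5073, -0.0029, 0.2968]
tcp_rot: [0.924, 0.016, 0.006, -0.383]
force: [0.2, -0.6, -2.0]
gripper_width: 0.427
gripper_force: 44.9
```

```bash
cat > chk.py <<'E'
from rig import r
import cv2,numpy as np,sys
from scipy.spatial.transform import Rotation as R
s=r.read_state();M=R.from_quat(s['tcp_rot']).as_matrix();d=M[:,2];t=np.array(s['tool_pos'])
print(s['time_s'],t,d,np.round(s['joints'],3),s['gripper_force'])
L=t+.096*d;b=np.array([.509,.231,.066]);w=b-L
print('lens',L,'lean',np.degrees(np.arccos(-d[2])),'dist',w@d,'off',M.T@w)
for n in("scene","top"):
    p=r.get_image(n);cv2.imwrite(f"pics/{n}{sys.argv[1]}.png",p["color"])
    for k in("thermometer","thermometer_hold","kettle","kettle_belly"):print(n,k,[(q['centre'],round(q['confidence'],2)) for q in r.place_of(p,k)][:2])
E
python3 chk.py 2
```

```text
7.8 [ 0.50727496 -0.00292119  0.29684862] [-0.00086223  0.70714471 -0.70706833] [ 0.55   0.442 -0.255  1.805 -0.669  1.264 -0.905] 44.8504033125937
lens [0.50719219 0.0649647  0.22897006] lean 45.003115684241656 dist 0.2326403944260181 off [ 0.00208039 -0.00208547  0.23264039]
scene thermometer [([0.4367, -0.5374, 0.0085], 0.65), ([0.5042, 0.0622, 0.2277], 0.63)]
scene thermometer_hold [([0.5064, -0.0181, 0.3103], 0.73), ([0.3711, -0.5937, 0.0136], 0.72)]
scene kettle [([0.5178, 0.2357, 0.0151], 0.63)]
scene kettle_belly []
top thermometer [([0.4367, -0.543, 0.0126], 0.97), ([0.5102, 0.0645, 0.2298], 0.77)]
top thermometer_hold [([0.5075, -0.0164, 0.3142], 0.72), ([0.3728, -0.5864, 0.015], 0.57)]
top kettle [([0.52, 0.2324, 0.0082], 0.59)]
top kettle_belly []
```

Emit:
drive_tool([
  [[0,0,0],[0,0,0],255],
  [[0,0,0],[0,0,0],255],
  [[0,0,0],[0,0,0],255],
  [[0,0,0],[0,0,0],255],
])

```text
time_s: 8.8
tool_pos: [0.5077, -0.0026, 0.2977]
tcp_rot: [0.924, 0.016, 0.007, -0.383]
force: [-0.2, -1.2, -1.9]
gripper_width: 0.424
gripper_force: 44.9
```

View pics/top2.png

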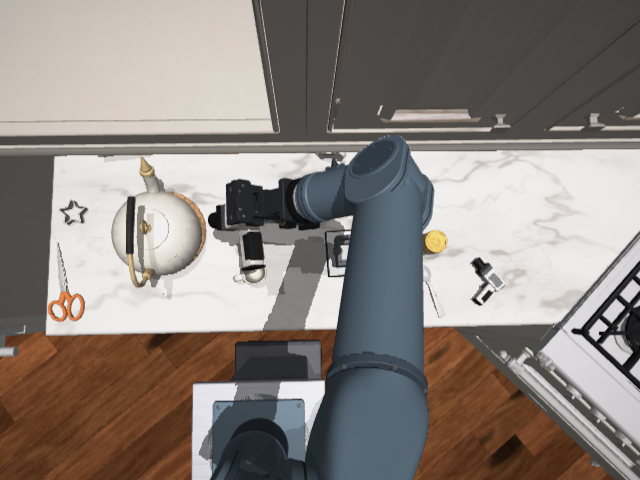

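The thermometer is held slanted with its nose at (214,220), facing the kettle's middle. The kettle at (157,233) is untouched. Handing in.

```bash
python3 -c "
from rig import r
print(max(abs(v) for v in r.read_state()['joint_velocities']));print(r.finish_job())"
```

```text
0.0016983306313618901
the job is handed in; nothing more can be done
None
```

I handed the job in with the arm at rest, holding the thermometer in the air at a 45° slant; by my measurements its lens is about 23 cm from the middle of the kettle's body (about 15 cm from the surface) and aimed within a few mm of it. No verdict came back.

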